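# Stand the beaker on the stirrer and switch it on

## Task

Gently stand the beaker that has the blue stirring bar in it upright in the middle of the stirrer's round white plate and let go of it; then press the stirrer's green rocker switch over with a fingertip until it clicks on and stays on, without leaning hard on the stirrer. Leave the speed knob as it is set, keep the bar in the beaker, and do not disturb the other things on the bench.

Things in the scene. Friction and masses are not known exactly. Their poses are not given: they have to be found in the camera images.
- beaker: 150 ml straight glass beaker with the blue stirring bar in it: 60 mm across outside (62 at the rim), 80 high, wall 2.5, floor 3 thick, 75 g. Origin under its middle, z up along its axis. It stands on the bench left or right of the stirrer; the empty spare beaker stands on the other side.
- stir_bar: blue stirring bar, a rod with round ends, 8 mm thick, 44 long, 10 g, lying loose on the beaker's floor. Origin on its underside as built, at the middle of its length; x along it.
- jack: blue scissor lab jack under the stirrer, 160 x 150 mm, fixed to the bench; origin under its middle. On its top stand four sprung anti-vibration feet that carry the stirrer: it sinks straight down by about 1 mm per newton of downward push (14 mm at most), switch and all, and rises again when released. So the rocker gives way only after the whole stirrer has sunk some 8 mm.
- stirrer: white magnetic stirrer, 150 mm wide (y), 215 deep (x, front at x = -107.5), 0.9 kg. Origin under its middle, 75 mm over the bench, z up. Its front is a grey panel sloping 25 degrees, from x = -107.5, z = 47 to x = -37.5, z = 80; outward normal (-0.423, 0, 0.906), up the slope (0.906, 0, 0.423). Behind it the top is level at 80 and carries the plate. Rocker on the panel's +y half, knob on the -y half.
- plate_center (a point): middle of the upper face of the stirrer's round white plate, 132 mm across; 36 mm behind (+x) and 88 mm above the stirrer's origin. Axes as the stirrer's.
- switch_pivot (a point): middle of the green rocker's face, over its pivot, 6.5 mm out of the panel. Axes as the stirrer's. The rocker is 24 mm wide (y) and 31 long (15.5 mm up and 15.5 down the slope from here); its face is a shallow V of 0.3 rad. It sits in a black frame 39 x 31 mm, 3 mm proud. From here the panel runs on, clear and flat, for 40 mm up the slope.
- switch_press (a point): point on the face of the rocker's upper (on) half, 12 mm from the pivot, midway across: the place to press, square to the panel. Moves with the rocker. Axes are the rocker's: y across, x up the slope, z outward.
- stir_switch (a joint): angle of the green rocker: 0 off (lower half flush, upper end standing 4.6 mm farther out), 0.30 on (upper half flush). Over-centre spring: pressed at its upper end it holds until about 9 N (11 N at switch_press), then yields, and past 0.17 snaps to on by itself; let go before that, it springs back. The force on the finger drops by several newtons at the snap, and rises again at the stop.
- knob_mark (a point): white mark on the black speed knob's face, 12 mm from the knob's axis; the knob is 32 mm across, stands 18 out of the panel, 72 mm from the rocker, and turns easily; to be left as it is set
- spare_beaker: the empty beaker, same kind and size as the other but with no bar in it; a bystander; origin under its middle, z up
- mortar: white porcelain mortar, 94 mm across its rim, 55 high; a bystander; origin under its middle
- pestle: white porcelain pestle, 124 mm long, lying on the bench; a bystander; origin under its middle, x along it
- petri_dish: flat round glass dish, 90 mm across, 14 high; a bystander; origin under its middle
- spatula: steel lab spoon, 170 mm long, lying on the bench; a bystander; origin under its middle, x along it
- wash_bottle: white plastic wash bottle with red cap and bent spout, 70 mm across, 190 high; a bystander; origin under its middle
Mind the look-alikes: they are no part of the job. Leave any black or orange look-alike of the beaker alone.

How it is judged:
On the way, in this order (a step that is already met when the one before it is completed fails the run):
1. the beaker with the bar stands upright in the middle of the plate, let go of, the switch still off (horizontal distance between beaker and plate_center below 0.015 m and z of beaker in the frame of plate_center between -0.004 and 0.004 m and angle between beaker's own z axis and vertical below 0.1 rad and contact force between beaker and the fingers below 0.05 N and value of joint stir_switch below 0.1 rad), for 0.2 s.
2. the green rocker is over to on (value of joint stir_switch above 0.27 rad), for 0.1 s.
At the end, for the whole second after the job is handed in: The rocker is on (above 0.27 rad); the beaker stands upright on the plate, its axis within 15 mm of the plate's middle, with the bar inside, at rest and released; the speed knob is as it was set (its mark within 5 mm); nothing touches the stirrer (value of joint stir_switch above 0.27 rad and horizontal distance between beaker and plate_center below 0.015 m and z of beaker in the frame of plate_center between -0.004 and 0.004 m and angle between beaker's own z axis and vertical below 0.1 rad and contact force between each of beaker, stirrer and the fingers below 0.05 N and z of stir_bar in the frame of beaker between -0.005 and 0.03 m and horizontal distance between stir_bar and beaker below 0.028 m and linear speed of beaker below 0.02 m/s and linear speed of stir_bar below 0.05 m/s and distance of knob_mark from where it was at the start of the episode below 0.005 m).
It fails at once if the hand or arm leaned on the stirrer, its switch or its knob with more than 25 N (contact force between stirrer and the fingers above 25 N or contact force between stirrer and the arm above 25 N).
It fails at once if the beaker was set down hard (more than 30 N) or dropped (falling free of the fingers faster than 0.35 m/s, a drop of some 6 mm) (contact force between beaker and stirrer above 30 N or (contact force between beaker and the fingers below 0.05 N and linear speed of beaker above 0.35 m/s)).
It fails at once if the beaker was tipped over (more than 0.7 rad) (angle between beaker's own z axis and vertical above 0.7 rad).
It fails at once if a bystander on the bench was moved by more than 30 mm (distance of any of spare_beaker, mortar, pestle, petri_dish, spatula, wash_bottle from where it was at the start of the episode above 0.03 m).
It also fails if it takes over 53 s, if anything falls off the work surface, if the arm or the gripper's body presses on something with over 40 N, if the wrist force passes 120 N, or if a joint passes its speed limit or range.

## Robot

A 6-joint arm with a two-finger parallel gripper is mounted at the origin on the work surface. World frame = base frame: x ahead of the robot, y to its left, z up, the work surface at z = 0. Lengths are in m, angles in rad, forces in N, time in s.
With the tool pointing down it reaches from about 0.225 to 0.725 m from the base axis. Payload 3.1 kg.
Tool frame: the origin (TCP) lies between the finger pads; the fingertips stand 25 mm ahead of it and the grasp point (between the pads) lies 6 mm ahead of it; z points along the fingers, y is the line along which they close (so a half turn about z gives the same grasp; the last joint's range is limited). The gripper opens to 85 mm and grips with 20 to 120 N. Pads are 22 mm wide; open, the fingers measure 114 mm over their backs; the gripper's body (76 mm by 85 mm) begins 54 mm behind the grasp point. The pads swing forward as they close: fully open they stand 13 mm farther back than shut.
Start: joints at [-1.417, 0.048, 0.099, 1.622, 0, 1.443], TCP at [0.146, -0.504, 0.256] pointing down, gripper open.
Joint ranges: [-2.91, 2.91], [-0.99, 1.94], [-1.21, 1.42], [-2.12, 2.29], [-1.49, 1.47], [-3.14, 3.14]. Speed limits (rad/s): [2.79, 2.79, 3.14, 3.14, 3.14, 3.14].

## Interface

Orientations are given as a rotation vector (axis times angle).
In Python, from station import readout, get_image, workorder gives the robot as it stands. The module is installed in compiled form; this text tells all that it offers.
- The arm moves only by the tool jog_arm, never from a script. Its argument "rows" is a list of rows, each a list of 5 numbers: the opening, from -1 (shut) to 1 (fully open), then the shift along the tool's x, y, z in cm, then the turn about the tool's z in degrees. A call has 1 to 20 rows; each row is the pose to reach, as a shift and turn from the pose commanded when the call began, along the tool's axes at that moment; what a row does not reach only later rows make up. A row lasts 1/12 s, in which the tool goes at most 41.7 mm and 7.16 degrees, less where a joint would pass 70% of its speed; a pose out of reach is approached as far as the arm can. A call with a gripper value outside its range is refused whole. The fingers move at their own pace and stop on an object; "squeeze" is the grip in N (left out, the last holds). Time passes only in rows, so rows that repeat a pose let the fingers close. It gives the time, the measured TCP pose, the force, the opening and the grip force at its end, in the units of the state.
- readout.state(): the state, without advancing time (a new reading comes with each control period).
- get_image(name): name is "side" or "top"; returns a dict with "image" (420x560x3 uint8, red, green, blue), "fx", "fy", "cx", "cy" (pixels), "view" (4x4, takes a point from world to camera coordinates). Camera axes: x right, y down, z forward; pixel columns grow to the right and rows downward; lengths in m; the calibration is good to about 2 mm. A picture is of the moment at which its call begins. There is no depth.
- workorder.sign_off(): hands the job in; it is judged then, once.
The state is a dict: "time_s": time; "joints": joint angles; "dq": joint speeds; "effort": joint torques, N m; "eef_pos": TCP position; "tool_rot": TCP orientation; "contact_force": force on the tool from outside, world axes, zero at the start; "ft_torque": the same for the moment, N m; "grip_width": finger opening in m; "gripper_force": force on a finger pad.
Only numpy, scipy, OpenCV 4.12 (cv2) and the standard library are available. Lean on these libraries where they do the work, as an engineer would, in place of code of your own. Each camera call takes 0.05 s, during which the arm holds its last target. There are 200 camera calls.

## Working session

There is one attempt and no reset: what is moved stays moved. The work goes in short steps, Python scripts to look and compute and a tool call to move; the robot and the scene stay as the last step left them, time stands still between calls to the robot, and variables do not carry over. Pictures are saved under pics/ and viewed, at most 10 in all, crops included, and the job is handed in when it is done.

Besides the shell and the picture viewer there is one more tool, called after "Request:" by a JSON object that holds its "fn" and its "kwargs". jog_arm: Moves the arm, as the interface text tells. Its arguments: {"type":"object","properties":{"rows":{"type":"array","items":{"type":"array","items":{"type":"number"}}},"squeeze":{"type":"number"}},"required":["rows"]}

```bash
mkdir -p pics
cat > h.py <<'E'
import numpy as np, cv2
from station import readout, get_image, workorder
def snap(n,f=None):
    d=get_image(n)
    if f: cv2.imwrite('pics/'+f,d['image'][:,:,::-1])
    return d
def ray(d,u,v):
    V=np.array(d['view']);R=V[:3,:3];t=V[:3,3]
    return -R.T@t, R.T@np.array([(u-d['cx'])/d['fx'],(v-d['cy'])/d['fy'],1])
def onz(d,u,v,z):
    c,r=ray(d,u,v); return c+r*(z-c[2])/r[2]
def proj(d,p):
    V=np.array(d['view']);q=V[:3,:3]@np.array(p)+V[:3,3]
    return d['fx']*q[0]/q[2]+d['cx'],d['fy']*q[1]/q[2]+d['cy']
E
python3 - <<'E'
from h import *
for n in('top','side'):
    d=snap(n,n+'0.png'); print(n,d['fx'],ray(d,280,210))
print(readout.state())
E
```

```text
top 395.7124842134705 (array([ 0.41270983, -0.02549443,  1.20570861]), array([ 0.03519378,  0.00352451, -0.9996132 ]))
side 438.65358997319873 (array([0.22304464, 0.97128319, 0.83719183]), array([ 0.19107106, -0.79078656, -0.58182439]))
{'time_s': 0.1, 'joints': array([-1.41680184e+00,  4.86545628e-02,  9.77270195e-02,  1.62200230e+00,
        7.50937214e-07,  1.44300874e+00]), 'dq': array([ 0.00101002, -0.00182809,  0.00266462,  0.00081654,  0.00017482,
        0.00054362]), 'effort': array([ 2.58179643e-03, -3.39850152e+01,  3.20936179e+01,  1.58964278e-02,
       -2.00843033e-04,  4.71011219e-06]), 'eef_pos': array([ 0.14590126, -0.50378912,  0.25523189]), 'tool_rot': array([-3.10835124e+00, -4.40859758e-01,  4.27041539e-05]), 'contact_force': array([-0.73793421,  0.36327528,  0.8719186 ]), 'ft_torque': array([-0.0377288 , -0.02647295,  0.0106227 ]), 'gripper_force': 0.0, 'grip_width': 0.08537587269898324}
```

View pics/top0.png

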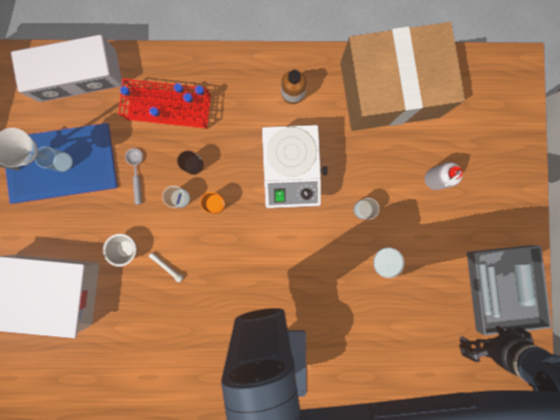

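View pics/side0.png

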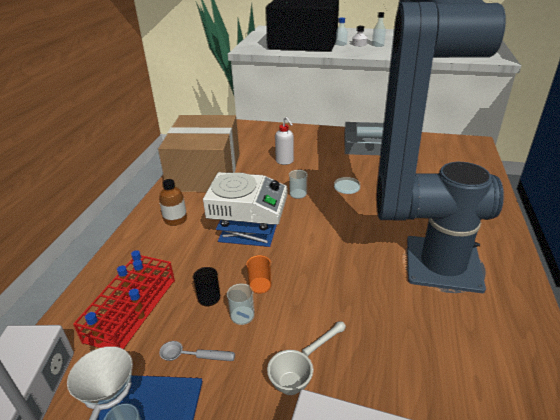

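The top view shows the beaker with the blue bar at about (176,197), next to black (190,162) and orange (213,203) look-alikes and the spatula at (136,175). The stirrer spans about (263-320,127-207), its rocker is at (280,196), and the spare beaker is at (367,209). The side view shows the beaker with the bar at (240,304).

Run:
```python
from h import *
a=cv2.imread('pics/top0.png'); b=cv2.imread('pics/side0.png')
A=cv2.resize(a[115:225,120:335],(800,409),interpolation=cv2.INTER_CUBIC)
cv2.imwrite('pics/c1.png',A)
B=cv2.resize(b[160:340,150:310],(530,596),interpolation=cv2.INTER_CUBIC)
cv2.imwrite('pics/c2.png',B)
d=get_image('top')
h=cv2.cvtColor(a,cv2.COLOR_BGR2HSV)
def blob(m,box):
    x0,y0,x1,y1=box; n,l,s,c=cv2.connectedComponentsWithStats(m[y0:y1,x0:x1].astype('uint8'))
    i=1+np.argmax(s[1:,4]); return s[i][:5]+[x0,y0,0,0,0],c[i]+[x0,y0]
g=blob((h[...,0]>45)&(h[...,0]<80)&(h[...,1]>120)&(h[...,2]>60),(260,180,325,212)); print('green',g)
m=((h[...,1]<50)&(h[...,2]>120))
s=blob(m,(250,115,335,215)); print('white',s)
m2=np.zeros(m.shape,'uint8');m2[115:215,250:335]=m[115:215,250:335]
c=max(cv2.findContours(m2,0,2)[0],key=cv2.contourArea); R=cv2.minAreaRect(c); print(R, cv2.boxPoints(R))
print('switch',onz(d,*g[1],.15));
```

```text
green (array([275, 190,   9,  11,  81]), array([279.41975309, 195.35802469]))
white (array([ 262,  125,   59,   83, 4215]), array([291.53736655, 163.84246738]))
((291.64715576171875, 165.94265747070312), (80.84901428222656, 56.429508209228516), 87.1375961303711) [[261.44888 126.97757]
 [317.808   124.15961]
 [321.84543 204.90775]
 [265.4863  207.72571]]
switch [ 0.48904159 -0.02027394  0.15      ]
```

View pics/c1.png

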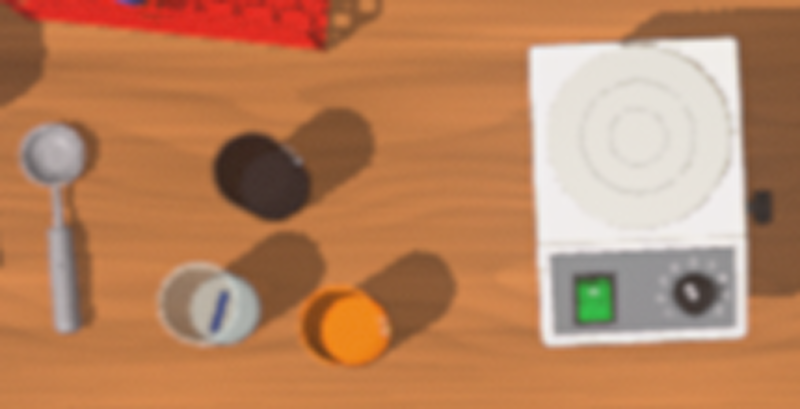

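View pics/c2.png

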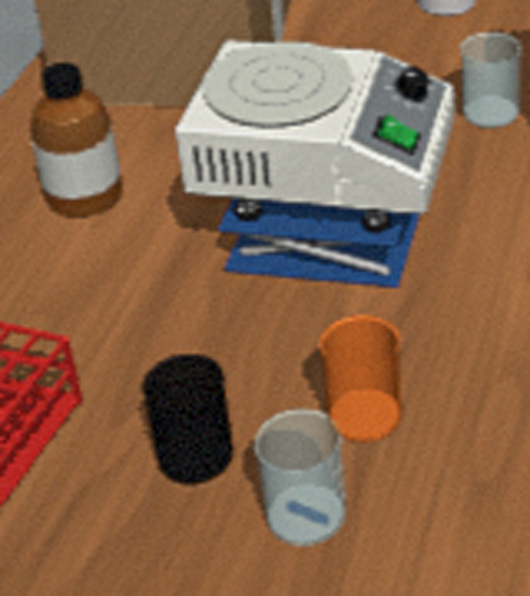

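The crops show the beaker rim at about crop (199,303) and its floor near (225,311), the plate middle at (638,137), the rocker at (595,299), and the knob at (695,292). Next I'll triangulate and check clearances to the neighbours.

Run:
```python
from h import *
d=get_image('top'); e=get_image('side')
T=lambda u,v,z:onz(d,120+u/3.721,115+v/3.718,z).round(4)
S=lambda u,v,z:onz(e,150+u/3.3125,160+v/3.311,z).round(4)
print('rim',T(199,303,.08),S(299,440,.08),'floor',T(225,311,.003),S(306,513,.003))
print('orange rim',T(343,326,.08) ,S(361,345,.08),'base',T(357,328,.0))
print('black',T(250,172,.08),T(277,190,0),S(185,378,.08))
print('spat',T(53,153,.01),T(68,330,.005))
pl=T(638,137,.163);print('plate',pl,S(278,82,.163))
sw=T(595,299,.148);kn=T(693,292,.16);print('sw',sw,S(399,133,.148),'knob',kn,S(412,84,.16))
for p in((533,46),(738,38),(747,336),(546,344)):print(T(*p,.155 if p[1]<100 else .122))
```

```text
rim [0.4912 0.2805 0.08  ] [0.491  0.2854 0.08  ] floor [0.49   0.2803 0.003 ] [0.4919 0.2851 0.003 ]
orange rim [0.4734 0.171  0.08  ] [0.4729 0.1817 0.08  ] base [0.4761 0.1735 0.    ]
black [0.5917 0.2426 0.08  ] [0.5896 0.2395 0.    ] [0.5929 0.2413 0.08  ]
spat [0.6183 0.4187 0.01  ] [0.4745 0.4065 0.005 ]
plate [ 0.6038 -0.0524  0.163 ] [ 0.6026 -0.0431  0.163 ]
sw [ 0.489  -0.0216  0.148 ] [ 0.4858 -0.0066  0.148 ] knob [ 0.4931 -0.0914  0.16  ] [ 0.4879 -0.0653  0.16  ]
[0.6711 0.0228 0.155 ]
[ 0.6773 -0.125   0.155 ]
[ 0.4634 -0.1336  0.122 ]
[0.4577 0.0146 0.122 ]
```

Request:
{"fn": "jog_arm", "kwargs": {"rows": [[1, 55, -66, -2, 14], [1, 55, -66, -2, 14], [1, 55, -66, -2, 14], [1, 55, -66, -2, 14], [1, 55, -66, -2, 14], [1, 55, -66, -2, 14], [1, 55, -66, -2, 14], [1, 55, -66, -2, 14], [1, 55, -66, -2, 14], [1, 55, -66, -2, 14], [1, 55, -66, -2, 14], [1, 55, -66, -2, 14], [1, 55, -66, -2, 14], [1, 55, -66, -2, 14], [1, 55, -66, -2, 14], [1, 55, -66, -2, 14], [1, 55, -66, -2, 14], [1, 55, -66, -2, 14], [1, 55, -66, -2, 14], [1, 55, -66, -2, 14]], "squeeze": 20}}

```text
time_s: 1.92
eef_pos: [0.472, 0.1182, 0.2743]
tool_rot: [-3.107, -0.139, 0.004]
contact_force: [-0.6, -1.2, 0.2]
grip_width: 0.0853
gripper_force: 0.0
```

Request:
{"fn": "jog_arm", "kwargs": {"rows": [[1, 0, 0, 0, 0], [1, 0, 0, 0, 0], [1, 0, 0, 0, 0], [1, 0, 0, 0, 0]]}}

```text
time_s: 2.25
eef_pos: [0.4706, 0.1171, 0.2748]
tool_rot: [-3.107, -0.136, 0.004]
contact_force: [1.3, 0.7, 0.1]
grip_width: 0.0857
gripper_force: 0.0
```

Request:
{"fn": "jog_arm", "kwargs": {"rows": [[1, 3.5, -16.4, 0, 3], [1, 3.5, -16.4, 0, 3], [1, 3.5, -16.4, 0, 3], [1, 3.5, -16.4, 0, 3], [1, 3.5, -16.4, 4, 3], [1, 3.5, -16.4, 8, 3], [1, 3.5, -16.4, 11.5, 3], [1, 3.5, -16.4, 11.5, 3], [1, 3.5, -16.4, 11.5, 3], [1, 3.5, -16.4, 11.5, 3]]}}

```text
time_s: 3.08
eef_pos: [0.5024, 0.1316, 0.1901]
tool_rot: [-3.075, -0.141, 0.014]
contact_force: [-0.3, -0.0, -0.7]
grip_width: 0.0854
gripper_force: 0.0
```

Run:
```python
from h import *
d=snap('top');e=snap('side')
A=cv2.resize(d['image'][150:240,130:240],(490,400),interpolation=cv2.INTER_CUBIC)
B=cv2.resize(e['image'][220:345,200:285],(272,400),interpolation=cv2.INTER_CUBIC)
cv2.imwrite('pics/g1.png',np.hstack([A,B])[:,:,::-1])
print(proj(d,[.491,.283,.08]),proj(e,[.491,.283,.08]),proj(e,[.491,.283,.0]))
s=readout.state();print(s['eef_pos'],s['tool_rot'])
```

```text
(np.float64(172.60068865643066), np.float64(196.5513382950928)) (np.float64(240.55074885614087), np.float64(292.14156741579933)) (np.float64(243.0505802446034), np.float64(315.17153546951187))
[0.50190606 0.13164236 0.18986507] [-3.07515024 -0.14159637  0.01719725]
```

View pics/g1.png

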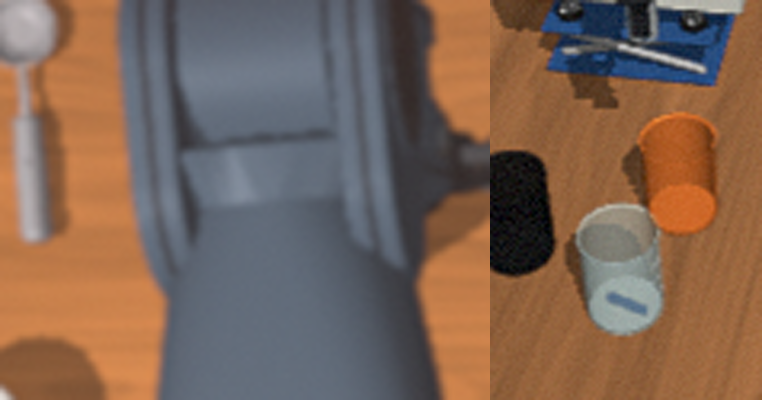

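The top camera is now blocked by the arm; in the side view the beaker is untouched. The arm stopped short in y, so I'll check the joints for a limit.

Run:
```python
from h import *
from scipy.spatial.transform import Rotation as R
s=readout.state();print(s['joints'].round(3),s['dq'].round(2),s['eef_pos'],np.hypot(*s['eef_pos'][:2]));print(R.from_rotvec(s['tool_rot']).as_matrix().round(3))
```

```text
[ 0.091  0.029 -0.054  1.497  0.064  3.141] [-0.   -0.02  0.05  0.03 -0.    0.  ] [0.50190606 0.13164236 0.18986507] 0.5188828449553875
[[ 0.996  0.091 -0.014]
 [ 0.092 -0.994  0.063]
 [-0.008 -0.064 -0.998]]
```

Joint 6 is at its limit. I'll use the half-turned grasp instead.

Request:
{"fn": "jog_arm", "kwargs": {"rows": [[1, 0, 0, -4, -7], [1, 0, 0, -4, -14], [1, 0, 0, -4, -21], [1, 0, 0, -4, -28], [1, 0, 0, -4, -35], [1, 0, 0, -4, -42], [1, 0, 0, -4, -49], [1, 0, 0, -4, -56], [1, 0, 0, -4, -63], [1, 0, 0, -4, -70], [1, 0, 0, -4, -77], [1, 0, 0, -4, -84], [1, 0, 0, -4, -90], [1, 0, 0, -4, -90], [1, 0, 0, -4, -90]]}}

```text
time_s: 4.43
eef_pos: [0.5041, 0.1292, 0.2335]
tool_rot: [-2.087, -2.282, -0.064]
contact_force: [0.6, -0.7, 0.5]
grip_width: 0.0852
gripper_force: 0.0
```

Run:
```python
from h import *
from scipy.spatial.transform import Rotation as R
s=readout.state();print(s['joints'].round(3),s['eef_pos']);print(R.from_rotvec(s['tool_rot']).as_matrix().round(3))
```

```text
[0.086 0.027 0.031 1.577 0.064 1.568] [0.50413685 0.12919412 0.23346785]
[[-0.089  0.996 -0.008]
 [ 0.994  0.089  0.063]
 [ 0.064 -0.002 -0.998]]
```

```bash
cat >> h.py <<'E'
from scipy.spatial.transform import Rotation as Ro
def delta(p,ahead=.006):
    s=readout.state();M=Ro.from_rotvec(s['tool_rot']).as_matrix()
    return (M.T@(np.array(p)-s['eef_pos']-ahead*M[:,2])*100).round(2)
E
python3 - <<'E'
from h import *
print(delta([.491,.283,.2]),delta([.491,.283,.15]),delta([.491,.283,.052]))
E
```

```text
[15.19  0.07  3.72] [14.87  0.08  8.71] [14.25  0.1  18.49]
```

Request:
{"fn": "jog_arm", "kwargs": {"rows": [[1, 4, 0.1, 1, 0], [1, 8, 0.1, 2, 0], [1, 12, 0.1, 3, 0], [1, 15.2, 0.1, 3.7, 0], [1, 15, 0.1, 6, 0], [1, 14.9, 0.1, 8.7, 0], [1, 14.9, 0.1, 8.7, 0], [1, 14.9, 0.1, 8.7, 0], [1, 14.9, 0.1, 8.7, 0]]}}

```text
time_s: 5.18
eef_pos: [0.4909, 0.2828, 0.1566]
tool_rot: [-2.085, -2.283, -0.065]
contact_force: [-0.3, 0.4, 0.7]
grip_width: 0.0852
gripper_force: 0.0
```

Run:
```python
from h import *
d=snap('top');e=snap('side')
A=cv2.resize(d['image'][150:240,130:240],(490,400),interpolation=cv2.INTER_CUBIC)
B=cv2.resize(e['image'][220:345,200:285],(272,400),interpolation=cv2.INTER_CUBIC)
cv2.imwrite('pics/g2.png',np.hstack([A,B])[:,:,::-1])
s=readout.state();print(s['joints'].round(3),s['eef_pos']);print(Ro.from_rotvec(s['tool_rot']).as_matrix().round(3))
print(delta([.491,.283,.052]))
```

```text
[ 0.372  0.133 -0.007  1.413  0.062  1.853] [0.49183396 0.28290653 0.15783761]
[[-0.09   0.996 -0.005]
 [ 0.994  0.09   0.065]
 [ 0.065  0.001 -0.998]]
[-0.67 -0.09  9.96]
```

View pics/g2.png

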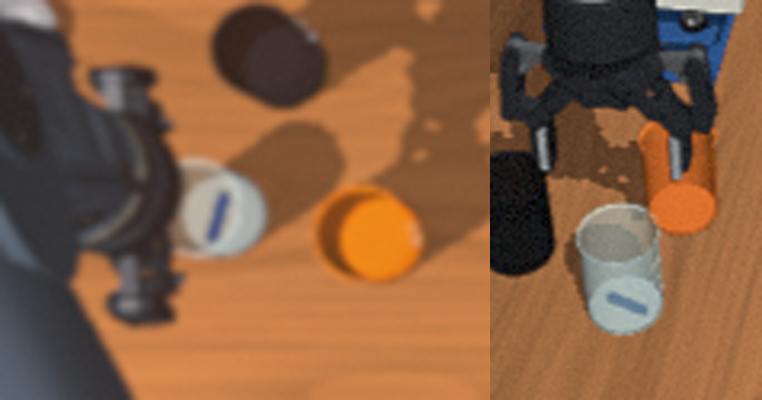

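The fingers straddle the beaker in the side view (tips at about 543 and 678, rim centre 618), so I'll descend and close.

Request:
{"fn": "jog_arm", "kwargs": {"rows": [[1, -0.2, -0.1, 2, 0], [1, -0.3, -0.1, 4, 0], [1, -0.4, -0.1, 6, 0], [1, -0.5, -0.1, 8, 0], [1, -0.6, -0.1, 9, 0], [1, -0.7, -0.1, 10, 0], [1, -0.7, -0.1, 10, 0], [1, -0.7, -0.1, 10, 0], [1, -0.7, -0.1, 10, 0]]}}

```text
time_s: 6.03
eef_pos: [0.4902, 0.2825, 0.0567]
tool_rot: [-2.084, -2.285, -0.067]
contact_force: [0.2, -0.9, 1.5]
grip_width: 0.0854
gripper_force: 0.0
```

Request:
{"fn": "jog_arm", "kwargs": {"rows": [[0.6, 0, 0, 0, 0], [0.5, 0, 0, 0, 0], [0.4, 0, 0, 0, 0], [0.3, 0, 0, 0, 0], [0.2, 0, 0, 0, 0], [0.2, 0, 0, 0, 0], [0.2, 0, 0, 0, 0], [0.2, 0, 0, 0, 0], [0.2, 0, 0, 0, 0], [0.2, 0, 0, 0, 0]], "squeeze": 25}}

```text
time_s: 6.87
eef_pos: [0.4906, 0.2826, 0.0569]
tool_rot: [-2.084, -2.286, -0.068]
contact_force: [1.0, -0.1, 5.0]
grip_width: 0.0627
gripper_force: 27.1
```

Request:
{"fn": "jog_arm", "kwargs": {"rows": [[0.2, 0, 0, -0.5, 0], [0.2, 0, 0, -1, 0], [0.2, 0.1, 0, -2, 0], [0.2, 0.3, 0, -4, 0], [0.2, 0.4, 0, -6.5, 0], [0.2, 0.6, 0, -9, 0], [0.2, 0.8, 0, -12, 0], [0.2, 1, 0, -15, 0], [0.2, 1.2, 0, -18, 0], [0.2, 1.4, 0, -21, 0], [0.2, 1.5, 0, -23, 0], [0.2, 1.5, 0, -23, 0], [0.2, 1.5, 0, -23, 0], [0.2, 1.5, 0, -23, 0]]}}

```text
time_s: 8.03
eef_pos: [0.4894, 0.2823, 0.2844]
tool_rot: [-2.083, -2.284, -0.06]
contact_force: [-0.1, -0.2, -1.9]
grip_width: 0.0621
gripper_force: 27.7
```

Run:
```python
from h import *
d=snap('top');e=snap('side')
s=readout.state();p=s['eef_pos'];print(s['joints'].round(3),p,s['contact_force'])
h=cv2.cvtColor(e['image'],cv2.COLOR_RGB2HSV)
# blue bar
for im,n,dd in((d['image'],'top',d),(e['image'],'side',e)):
    h=cv2.cvtColor(im,cv2.COLOR_RGB2HSV);m=(h[...,0]>95)&(h[...,0]<130)&(h[...,1]>90)&(h[...,2]>50)
    k,l,st,c=cv2.connectedComponentsWithStats(m.astype('uint8'))
    u,v=proj(dd,[p[0],p[1],p[2]-.05]);print(n,u,v,[(c[i].round(1),st[i][4]) for i in range(1,k) if np.hypot(*(c[i]-[u,v]))<40 and st[i][4]>8])
u,v=map(int,proj(e,p))
cv2.imwrite('pics/l1.png',cv2.resize(e['image'][max(0,v-60):v+80,u-80:u+80],(640,560))[:,:,::-1])
print(delta([.604,-.052,p[2]],0))
```

```text
[0.372 0.144 0.255 1.671 0.062 1.852] [0.48890003 0.28217779 0.2832117 ] [ 0.46426231  0.07082633 -1.48782933]
top 155.74753201926202 193.08257742042633 [(array([154.5, 194.3]), np.int32(17))]
side 236.13919855066 241.72728768605123 [(array([262.9, 235.1]), np.int32(336)), (array([220.3, 238.7]), np.int32(24))]
[-34.26   8.39  -2.21]
```

View pics/l1.png

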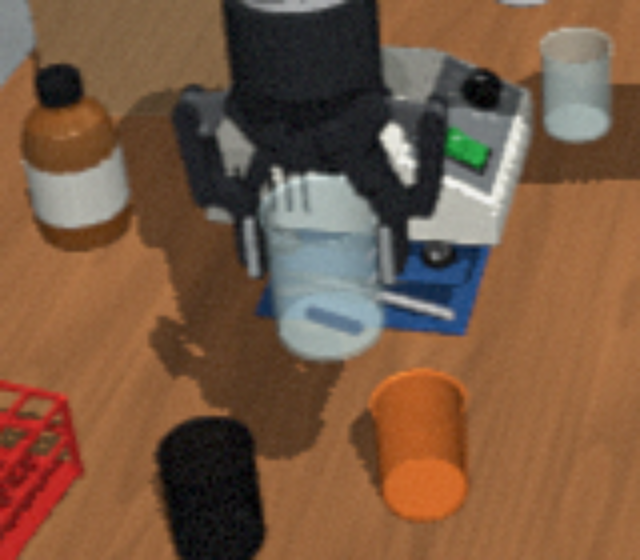

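The beaker is gripped and hangs upright with the bar lying on its floor (about (335,320) in the crop). Carrying it to the plate.

Request:
{"fn": "jog_arm", "kwargs": {"rows": [[0.2, -0.8, 0.2, -0.1, 0], [0.2, -2.4, 0.6, -0.2, 0], [0.2, -4.6, 1.1, -0.3, 0], [0.2, -7, 1.7, -0.5, 0], [0.2, -9.4, 2.3, -0.6, 0], [0.2, -11.8, 2.9, -0.8, 0], [0.2, -14.2, 3.5, -0.9, 0], [0.2, -16.6, 4.1, -1.1, 0], [0.2, -19, 4.7, -1.2, 0], [0.2, -21.4, 5.2, -1.4, 0], [0.2, -23.8, 5.8, -1.5, 0], [0.2, -26.2, 6.4, -1.7, 0], [0.2, -28.6, 7, -1.8, 0], [0.2, -31, 7.6, -2, 0], [0.2, -33, 8.1, -2.1, 0], [0.2, -34, 8.3, -2.2, 0], [0.2, -34.3, 8.4, -2.2, 0], [0.2, -34.3, 8.4, -2.2, 0], [0.2, -34.3, 8.4, -2.2, 0], [0.2, -34.3, 8.4, -2.2, 0]]}}

```text
time_s: 9.8
eef_pos: [0.6047, -0.0508, 0.2855]
tool_rot: [-2.081, -2.285, -0.063]
contact_force: [0.3, -0.0, -0.3]
grip_width: 0.0624
gripper_force: 27.7
```

Run:
```python
from h import *
d=snap('top');e=snap('side')
s=readout.state();p=s['eef_pos'];print(s['joints'].round(3),p,s['contact_force'])
u,v=map(int,proj(e,[.604,-.052,.2]));U,V=map(int,proj(d,[.6,-.052,.2]))
B=cv2.resize(e['image'][v-60:v+60,u-60:u+60],(400,400),interpolation=cv2.INTER_CUBIC)
A=cv2.resize(d['image'][V-60:V+60,U-60:U+60],(400,400),interpolation=cv2.INTER_CUBIC)
cv2.imwrite('pics/p1.png',np.hstack([A,B])[:,:,::-1])
print((u-60,v-60),(U-60,V-60),proj(e,[.604,-.052,.163]))
for z in (.175,.167,.163):print(delta([.604,-.052,z+.057],0))
```

```text
[-0.223  0.3    0.442  1.736  0.06   1.253] [ 0.60481054 -0.05082399  0.28571887] [-0.06374765 -0.07123102 -0.78127712]
(173, 112) (231, 90) (np.float64(234.3767320197181), np.float64(183.09891719978415))
[-0.45 -0.08  5.35]
[-0.5  -0.07  6.15]
[-0.53 -0.07  6.55]
```

View pics/p1.png

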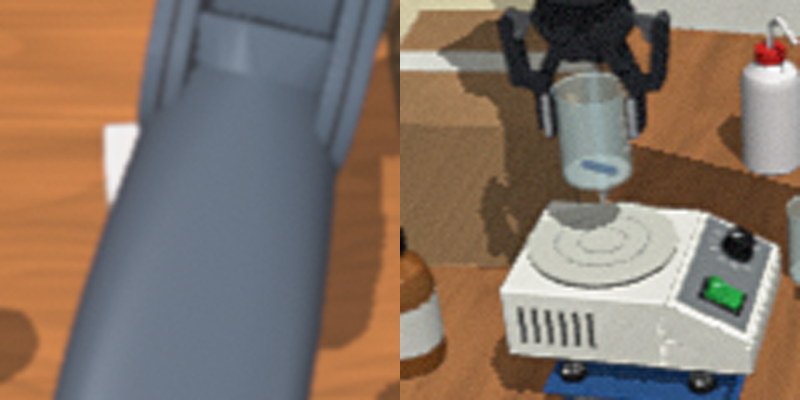

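The held beaker is upright above the plate; the plate middle is at crop (600,240), within about 1.5 px of the prediction. Lowering with a small y correction.

Request:
{"fn": "jog_arm", "kwargs": {"rows": [[0.2, 0.3, -0.1, 1, 0], [0.2, 0.2, -0.1, 2.2, 0], [0.2, 0.1, -0.1, 3.4, 0], [0.2, 0, -0.1, 4.5, 0], [0.2, 0, -0.15, 5.3, 0], [0.2, -0.1, -0.15, 5.8, 0], [0.2, -0.1, -0.15, 6.1, 0], [0.2, -0.1, -0.15, 6.1, 0], [0.2, -0.1, -0.15, 6.1, 0], [0.2, -0.1, -0.15, 6.1, 0]]}}

```text
time_s: 10.73
eef_pos: [0.6034, -0.0494, 0.2253]
tool_rot: [-2.084, -2.285, -0.064]
contact_force: [-0.1, -0.3, -1.4]
grip_width: 0.0624
gripper_force: 27.7
```

Request:
{"fn": "jog_arm", "kwargs": {"rows": [[0.2, 0, 0, 0.1, 0], [0.2, 0, 0, 0.2, 0], [0.2, 0, 0, 0.3, 0], [0.2, 0, 0, 0.4, 0], [0.2, 0, 0, 0.4, 0], [0.2, 0, 0, 0.4, 0], [0.2, 0, 0, 0.4, 0]]}}

```text
time_s: 11.32
eef_pos: [0.603, -0.0491, 0.2204]
tool_rot: [-2.083, -2.284, -0.063]
contact_force: [-0.3, 1.0, -0.6]
grip_width: 0.0624
gripper_force: 27.7
```

Run:
```python
from h import *
e=snap('side')
s=readout.state();p=s['eef_pos'];print(p,s['contact_force'])
u,v=map(int,proj(e,[.604,-.052,.18]))
B=cv2.resize(e['image'][v-40:v+40,u-40:u+60],(750,600),interpolation=cv2.INTER_CUBIC)
cv2.imwrite('pics/p2.png',B[:,:,::-1]); print(u,v)
```

```text
[ 0.60305416 -0.04908527  0.22045142] [-0.3509599  -0.52233543 -0.22308781]
233 178
```

View pics/p2.png

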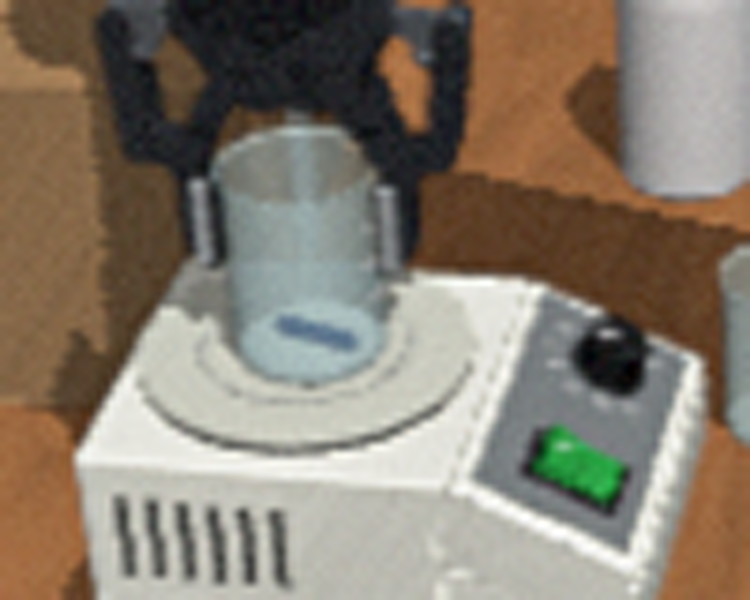

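The beaker stands just over or on the plate: its floor centre is at about (312,338), and the plate centre at about (304,350). Lowering in fine steps until contact shows.

Request:
{"fn": "jog_arm", "kwargs": {"rows": [[0.2, 0.1, 0, 0.1, 0], [0.2, 0.2, 0, 0.2, 0], [0.2, 0.2, 0, 0.2, 0], [0.2, 0.2, 0, 0.2, 0], [0.2, 0.2, 0, 0.2, 0]]}}

```text
time_s: 11.78
eef_pos: [0.603, -0.0469, 0.2188]
tool_rot: [-2.084, -2.285, -0.063]
contact_force: [-0.1, -0.3, 1.2]
grip_width: 0.0625
gripper_force: 27.7
```

Request:
{"fn": "jog_arm", "kwargs": {"rows": [[0.2, 0, 0, 0.1, 0], [0.2, 0, 0, 0.2, 0], [0.2, 0, 0, 0.2, 0], [0.2, 0, 0, 0.2, 0]]}}

```text
time_s: 12.12
eef_pos: [0.603, -0.0469, 0.2169]
tool_rot: [-2.084, -2.285, -0.063]
contact_force: [0.9, -0.4, 1.5]
grip_width: 0.0626
gripper_force: 27.7
```

Run:
```python
from h import *
for i in range(4):
    e=get_image('side'); s=readout.state(); print(s['eef_pos'],s['contact_force'].round(2))
cv2.imwrite('pics/p3.png',cv2.resize(e['image'][138:218,193:293],(750,600),interpolation=cv2.INTER_CUBIC)[:,:,::-1])
```

```text
[ 0.60300176 -0.04687618  0.2169299 ] [-0.06 -0.32  2.38]
[ 0.60303707 -0.0468996   0.21692849] [ 0.42 -0.62  2.74]
[ 0.60300178 -0.04687071  0.21687666] [0.93 0.2  2.38]
[ 0.60298605 -0.0468782   0.21682044] [ 0.46 -0.31  2.05]
```

Request:
{"fn": "jog_arm", "kwargs": {"rows": [[0.2, 0, 0, -0.1, 0], [0.2, 0, 0, -0.15, 0], [0.2, 0, 0, -0.15, 0], [0.3, 0, 0, -0.15, 0], [0.5, 0, 0, -0.15, 0], [0.7, 0, 0, -0.15, 0], [0.9, 0, 0, -0.15, 0], [1, 0, 0, -0.15, 0], [1, 0, 0, -0.15, 0], [1, 0, 0, -0.15, 0], [1, 0, 0, -0.15, 0], [1, 0, 0, -0.15, 0]]}}

```text
time_s: 13.32
eef_pos: [0.6028, -0.0469, 0.2181]
tool_rot: [-2.083, -2.284, -0.063]
contact_force: [-0.2, -0.2, 0.8]
grip_width: 0.0854
gripper_force: 0.0
```

Request:
{"fn": "jog_arm", "kwargs": {"rows": [[1, 0, 0, -1, 0], [1, 0.1, 0, -3, 0], [1, 0.3, 0, -5, 0], [1, 0.5, 0, -7.5, 0], [1, 0.7, 0, -10, 0], [1, 0.8, 0, -12, 0], [1, 0.8, 0, -12, 0], [1, 0.8, 0, -12, 0]]}}

```text
time_s: 13.98
eef_pos: [0.604, -0.0467, 0.3407]
tool_rot: [-2.086, -2.287, -0.066]
contact_force: [0.4, 0.1, -0.4]
grip_width: 0.0854
gripper_force: 0.0
```

Run:
```python
from h import *
e=get_image('side'); s=readout.state(); print(s['eef_pos'],s['contact_force'].round(2),s['joints'].round(2))
cv2.imwrite('pics/p4.png',cv2.resize(e['image'][138:218,193:293],(750,600),interpolation=cv2.INTER_CUBIC)[:,:,::-1])
```

```text
[ 0.60353527 -0.04668452  0.33879489] [-1.17 -0.35  0.01] [-0.22  0.33  0.59  1.85  0.06  1.26]
```

View pics/p4.png

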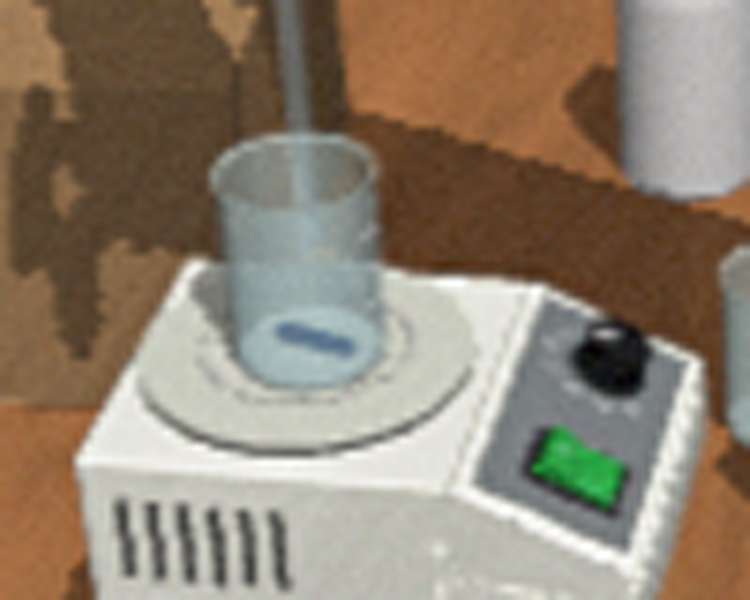

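The beaker stands upright and released on the plate, within about 2 mm of its middle (base centre (310,345), plate ring centre (305,342)), with the bar inside and the rocker still off. I've used all ten pictures, so the rest is done on numbers. Next: close the fingers, turn, and go above the rocker.

Request:
{"fn": "jog_arm", "kwargs": {"rows": [[1, 0, -2, 0, -7], [0.5, 0, -5, 0, -14], [0, 0, -8, 0, -21], [-0.5, 0, -11, 0, -28], [-1, 0, -11, 0, -35], [-1, 0, -11, 0, -42], [-1, 0, -11, 0, -49], [-1, 0, -11, 0, -56], [-1, 0, -11, 0, -63], [-1, 0, -11, 0, -70], [-1, 0, -11, 0, -77], [-1, 0, -11, 0, -84], [-1, 0, -11, 0, -87], [-1, 0, -11, 0, -87], [-1, 0, -11, 0, -87]]}}

```text
time_s: 15.28
eef_pos: [0.4931, -0.0565, 0.3372]
tool_rot: [0.059, -3.129, -0.1]
contact_force: [0.0, -0.1, 0.6]
grip_width: 0.0001
gripper_force: 0.0
```

Run:
```python
from h import *
s=readout.state(); print(s['eef_pos'],s['contact_force'].round(2),s['joints'].round(2),s['grip_width'])
print(Ro.from_rotvec(s['tool_rot']).as_matrix().round(3))
for z in(.25,.168):print(delta([.492,-.011,z],.025))
```

```text
[ 0.49312271 -0.05652268  0.33715186] [ 0.02 -0.11  0.6 ] [-0.28  0.03  0.25  1.81  0.06 -0.32] 0.0001423195843893425
[[-0.999 -0.038 -0.012]
 [-0.038  0.997  0.064]
 [ 0.009  0.064 -0.998]]
[-0.14  3.98  6.49]
[-0.22  3.46 14.67]
```

Request:
{"fn": "jog_arm", "kwargs": {"rows": [[-1, -0.1, 2, 2, 0], [-1, -0.1, 4, 4, 0], [-1, -0.1, 4, 6.5, 0], [-1, -0.1, 3.8, 9, 0], [-1, -0.2, 3.6, 12, 0], [-1, -0.2, 3.5, 13.5, 0], [-1, -0.2, 3.5, 14.6, 0], [-1, -0.2, 3.5, 14.6, 0], [-1, -0.2, 3.5, 14.6, 0], [-1, -0.2, 3.5, 14.6, 0]]}}

```text
time_s: 16.12
eef_pos: [0.4937, -0.0126, 0.1966]
tool_rot: [0.061, -3.134, -0.099]
contact_force: [0.5, 0.4, 0.6]
grip_width: 0.0001
gripper_force: 0.0
```

Run:
```python
from h import *
e=get_image('side')
s=readout.state(); M=Ro.from_rotvec(s['tool_rot']).as_matrix(); print(s['eef_pos']+.025*M[:,2],s['contact_force'].round(2))
h=cv2.cvtColor(e['image'],cv2.COLOR_RGB2HSV);m=(h[...,0]>45)&(h[...,0]<80)&(h[...,1]>120)&(h[...,2]>60)
m=m[150:230,230:310];v,u=np.nonzero(m);print(u.min()+230,u.max()+230,v.min()+150,v.max()+150,u.size)
print('expected rocker',[np.round(proj(e,p),1) for p in([.4902,-.017,.143],[.5017,-.005,.1534],[.5017,-.029,.1534],[.476,-.005,.1365],[.476,-.029,.1365])],'tip',np.round(proj(e,s['eef_pos']+.025*M[:,2]),1))
g=cv2.cvtColor(e['image'],cv2.COLOR_RGB2GRAY)
for v in range(166,206,3):print(v,' '.join('%3d'%x+('g' if m[v-150,i] else ' ') for i,x in zip(range(22,72,2),g[v,252:302:2])))
```

```text
[ 0.49381132 -0.01114623  0.17201772] [ 0.8  -0.67 -0.29]
264 275 195 205 73
expected rocker [array([269.9, 199.4]), array([264.7, 198.3]), array([266.8, 193.6]), array([273.9, 204.2]), array([275.8, 199.5])] tip [267.7 191.8]
166  67   69   61   63   20   85   93   16   23   31   22   58  111   98  109  106  110  107  114  113  108  105  111  111  107 
169  67   65   66   67   32   98   78   22   19   26   27   50   69   57   62   62   65   71   66   73  108  114  118  110  114 
172  59   59   65   43   74   98   62   42   24   40   31   49   67   61   58   65   66   68   75  137  127  123  123  123  112 
175 144  151  113   48   28   36   26   25   29   38   33   70   60   62   62   66   67   69   72  119  120  126  129  124  114 
178 112  129  132  137   23   14   11   12   24   30   34   68   60   58   65   63   68   75   62  110  133  139  123  122  117 
181 110  112  127  136   98   20   21    9   11   32   61   54   30   64   56   58   67   68   63  111  134  146  143  144  139 
184 112  112  119  131  130  118   50   21   21  124   63   27   14   22  140  200   97   63   61  
[... 231 characters left out ...]
  117  120  227  147   64  106  139  156  163  165  170 
193 137  139  122  133   66   72   84   85  100  131  122  119  123  125  117  188  221  133   59  127  153  156  164  164  164 
196 220  219  225  155  121   89   39   49g  64g 112  115  119  120  123  120  226  170  130  110  100  130  157  163  167  168 
199 219  194  189  114  121  103   44g 113g 112g 102g 108g 113g 118  119  146  218  154  110  106  101  101  103  111  105  107 
202 204  229  149  113  114  120   71   58   79g 123g 116g 117g  81  119  222  175  135  105  109  101  103  102  116  108  114 
205 170  174  196  237  237  169  116  115  120   95   48   48  109  150  203  162  117  105  107  103   99  105  109  107  107
```

Request:
{"fn": "jog_arm", "kwargs": {"rows": [[-1, 0.2, 0, 0.5, 0], [-1, 0.2, 0, 1, 0], [-1, 0.2, -0.1, 1.4, 0], [-1, 0.2, -0.1, 1.6, 0], [-1, 0.2, -0.1, 1.8, 0], [-1, 0.2, -0.1, 2, 0], [-1, 0.2, -0.1, 2, 0], [-1, 0.2, -0.1, 2, 0]]}}

```text
time_s: 16.83
eef_pos: [0.4906, -0.0122, 0.1751]
tool_rot: [0.062, -3.131, -0.099]
contact_force: [-0.7, -0.4, 0.5]
grip_width: -0.0
gripper_force: 0.3
```

Request:
{"fn": "jog_arm", "kwargs": {"rows": [[-1, 0, 0, 0.1, 0], [-1, 0, 0, 0.2, 0], [-1, 0, 0, 0.3, 0], [-1, 0, 0, 0.4, 0], [-1, 0, 0, 0.4, 0], [-1, 0, 0, 0.4, 0]]}}

```text
time_s: 17.33
eef_pos: [0.4907, -0.0121, 0.1715]
tool_rot: [0.062, -3.132, -0.099]
contact_force: [-2.9, -0.5, 3.0]
grip_width: -0.0002
gripper_force: 2.0
```

Contact on the rocker's raised half: the force direction matches its 42° slope. I'll continue a little further up the slope.

Request:
{"fn": "jog_arm", "kwargs": {"rows": [[-1, -0.1, 0, 0, 0], [-1, -0.2, 0, 0, 0], [-1, -0.2, 0, 0.1, 0], [-1, -0.2, 0, 0.2, 0], [-1, -0.2, 0, 0.2, 0], [-1, -0.2, 0, 0.2, 0]]}}

```text
time_s: 17.83
eef_pos: [0.491, -0.0121, 0.1691]
tool_rot: [0.061, -3.128, -0.098]
contact_force: [-7.3, -0.9, 5.7]
grip_width: 0.0002
gripper_force: 4.3
```

Request:
{"fn": "jog_arm", "kwargs": {"rows": [[-1, 0, 0, 0.1, 0], [-1, 0, 0, 0.2, 0], [-1, 0, 0, 0.2, 0], [-1, 0, 0, 0.2, 0]]}}

```text
time_s: 18.17
eef_pos: [0.493, -0.0119, 0.1677]
tool_rot: [0.062, -3.132, -0.099]
contact_force: [-2.0, -0.7, 3.7]
grip_width: -0.0004
gripper_force: 2.4
```

The force fell from about 9 N to 4 N and its direction went from 45° to about 28°, which matches the upper half now lying flush, so the switch snapped on. Retreating and checking the green patch numerically.

Request:
{"fn": "jog_arm", "kwargs": {"rows": [[-1, 0.1, 0, -0.3, 0], [-1, 0.3, 0, -0.7, 0], [-1, 0.5, 0, -1.2, 0], [-1, 1, 0, -3, 0], [-1, 2, 0, -6, 0], [-1, 4, 0, -10, 0], [-1, 7, 0, -13, 0], [-1, 11, 0, -16, 0], [-1, 15, 0, -16, 0], [-1, 15, 0, -16, 0], [-1, 15, 0, -16, 0], [-1, 15, 0, -16, 0]]}}

```text
time_s: 19.17
eef_pos: [0.3448, -0.0279, 0.3279]
tool_rot: [0.061, -3.134, -0.099]
contact_force: [0.6, -0.9, -0.5]
grip_width: 0.0
gripper_force: 0.0
```

Run:
```python
from h import *
e=get_image('side');d=get_image('top');s=readout.state();print(s['time_s'],s['eef_pos'],s['contact_force'].round(2))
for n,im in(('now',e['image']),('before',cv2.imread('pics/side0.png')[:,:,::-1].copy())):
    h=cv2.cvtColor(im,cv2.COLOR_RGB2HSV);m=(h[...,0]>45)&(h[...,0]<80)&(h[...,1]>120)&(h[...,2]>60)
    m=m[185:215,255:285];print(n,m.sum());p=h[192:209,262:280]
    for r,q in zip(p[...,2],m[7:24,7:25]):print(' '.join('%3d'%x if g else '  .' for x,g in zip(r,q)))
for n,im in(('now',d['image']),('before',cv2.imread('pics/top0.png')[:,:,::-1].copy())):
    h=cv2.cvtColor(im,cv2.COLOR_RGB2HSV);print(n)
    for r in h[188:203,273:287]:print(' '.join('%3d'%x[2] if 45<x[0]<80 and x[1]>120 else '  .' for x in r))
```

```text
19.2667 [ 0.34504253 -0.02773192  0.32678979] [ 0.19 -0.81 -0.4 ]
now 70
  .   .   .   .   .   .   .   .   .   .   .   .   .   .   .   .   .   .
  .   .   .   .   .   .   .   .   .   .   .   .   .   .   .   .   .   .
  .   .   .   .   .   .   .   .   .   .   .   .   .   .   .   .   .   .
  .   .   .   .   .   .   .   .   .   .   .   .   .   .   .   .   .   .
  .   .   .   . 129 144   .   .   .   .   .   .   .   .   .   .   .   .
  .   .   .  91 151 157 153 164 142   .   .   .   .   .   .   .   .   .
  .   .   . 145   .   . 159 156 152 145 145 143 138   .   .   .   .   .
  .   .  61 139 158 154 154 151 152 148 148 147 152 135   .   .   .   .
  .   . 115 158 152 151 162 161 162 151 144 143 147 114   .   .   .   .
  .   .   .  85 102 153 169 158 148 147 152 147 147  98   .   .   .   .
  .   .   .   .   .  84 104 124 152 163 145 142 137  84   .   .   .   .
  .   .   .   .   .   .   . 100 114 111 111 110 104   .   .   .   .   .
  .   .   .   .   .   .   .   .   .  81  98 106  78   .   .   .   .   .
  .   .   .   .   .   .   .   .   .   .   .   .   .   .   .   .   .   .
  .   .   .   .   .
[... 2421 characters left out ...]
 109 124 123   .   .   .   .
  .   .   . 125 129 127 130 139 148 146 126   .   .   .
  .   . 126 155 165 167   . 173 170 165 144   .   .   .
  .   . 132 166 178   .   .   . 178 171 149   .   .   .
  .   . 128 164 175 180   . 181 176 170 149   .   .   .
  .   .   . 159 172 175 176 173 169 167 150   .   .   .
  .   .   . 157 172 178 179 175 168 169 154   .   .   .
  .   .   . 166 180 184 183 180 179 176 159   .   .   .
  .   .   . 172 186 186 185 185 186 182 162   .   .   .
  .   .   . 174 187 185 184 185 185 181 163   .   .   .
  .   .   . 160 172 169 169 167 166 163 149   .   .   .
  .   .   .   .   .   .   .   .   .   .   .   .   .   .
  .   .   .   .   .   .   .   .   .   .   .   .   .   .
```

In both views the raised end has moved from the upper half to the lower half, so the rocker is on. The arm is clear of the stirrer, so I'm handing in.

```bash
python3 -c "
from h import *
print(workorder.sign_off())"
```

```text
the job is handed in; nothing more can be done
None
```

Job handed in (no verdict was returned): the beaker with its bar stands upright and released, about 2 mm from the plate's middle; the rocker snapped on at about 9 N and still showed on after the arm withdrew; I did not re-measure the knob and bystanders at the end.

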